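# Slip-test three friction sleds on the glass and set them on the inclined planes by grip

## Robot

A 7-joint arm with a two-finger parallel gripper is mounted at the origin on the work surface. World frame = base frame: x ahead of the robot, y to its left, z up, the work surface at z = 0. Lengths are in m, angles in rad, forces in N, time in s.
With the tool pointing down it reaches from about 0.425 to 0.925 m from the base axis. Payload 6.8 kg.
Tool frame: the origin (TCP) lies on the front face of the gripper's body, between the roots of the fingers; the fingertips stand 73 mm ahead of it and the grasp point (between the pads) lies 54 mm ahead of it (env.nose_length is the distance from the TCP to the fingertips, in m); z points along the fingers, y is the direction in which the jaws open and shut (so a half turn about z gives the same grasp; the last joint's range is limited). The gripper opens to 85 mm and grips with 20 to 120 N. Pads are 22 mm wide; open, the fingers measure 114 mm over their backs; the gripper's body (76 mm by 85 mm) begins 54 mm behind the grasp point. The pads swing forward as they close: fully open they stand 13 mm farther back than shut.
Start: joints at [1.108, 0.477, 0.022, 1.555, -0.011, 1.109, -0.083], TCP at [0.235, -0.633, 0.304] pointing down, gripper open.
Joint ranges: [-2.96, 2.96], [-0.34, 2.1], [-1.41, 1.46], [0.24, 2.44], [-1.37, 4.51], [0.17, 1.92], [-2.96, 2.96]. Speed limits (rad/s): [2.39, 2.39, 3.14, 3.14, 3.14, 3.14, 3.14].

## Interface

Orientations are given as a unit quaternion [w, x, y, z].
In Python, from cell import env, kin, camera, calibration, job gives the robot as it stands. The module is installed in compiled form; this text tells all that it offers. Calls block until the motion is done:
- env.reach(position, orientation): joint-space move of the TCP to a pose.
- env.movel(position, velocity=0.15, rot=None, stop_force=None): straight line of the TCP; rot=None keeps the orientation; velocity is the mean speed in m/s. With stop_force (N) it stops when the force on the tool has changed by that much, and returns True; else False.
- env.goto_joints(angles): joint-space move.
- env.grip(opening, f_grip=None): finger opening in m; f_grip is the grip in N (None keeps the last); returns when the fingers have stopped.
- env.dwell(seconds).
- kin.inverse_kinematics(position, orientation): joint angles nearest the present ones, or None.
- env.get_state(): the state.
- camera(name): name is "scene" or "top"; returns (picture, depth): 384x512x3 uint8, blue, green, red; 384x512 float32, m along the optical axis (not along the pixel's ray), 0 where there is no reading.
- calibration(name): a dict with "fx", "fy", "cx", "cy" (pixels), "k1" (the pictures are not rectified: a ray, as slopes to the right and down, at radius r is drawn at 1 + k1 r^2 times it, then the intrinsics apply), "rvec" (rotation vector, rad) and "tvec" (3), from world to camera coordinates, as OpenCV has them. Camera axes: x right, y down, z forward; pixel columns grow to the right and rows downward; lengths in m; the calibration is good to about 2 mm. A picture is of the moment at which its call begins. calibration takes no time and is no camera call.
A pose or a line that the arm cannot do raises env.PlanningError and nothing moves.
- job.job_done(): hands the job in, once; it reports no verdict.
The state is a dict: "time": time; "qpos": joint angles; "joint_velocities": joint speeds; "joint_torque": joint torques, N m; "tcp_pos": TCP position; "orientation": TCP orientation; "force": force on the tool from outside, world axes, zero at the start; "torque": the same for the moment, N m; "opening": finger opening in m.
Only numpy, scipy, OpenCV 4.12 (cv2) and the standard library are available. Lean on these libraries where they do the work, as an engineer would, in place of code of your own. Each camera call takes 0.05 s, during which the arm holds its last target.

## Task

Draw each of the three steel friction sleds, one after another, about 6 cm along the glass of the slip-test bed, lightly by its lug so that it slides flat under its own weight and is not pressed down, feel how hard each one drags, and leave it where it stops until all three have been drawn. Then, for the hold test, lay the grippiest sled flat in the middle of the steeper inclined plane and the middling one on the gentler plane, set down softly so that each stays put, and leave the slickest on the bed; no sled may slip onto the bench. Let go of everything and leave the other things where they are.

Things in the scene. Friction and masses are not known exactly. Their poses are not given: they have to be found in the camera images.
- bed: slip-test bed, fixed: a blue base 330 mm (x) by 370 mm (y) with a glass sheet 280 mm (x) by 310 mm (y) on its middle, glass top 32 mm above the bench. A low aluminium end rail (10 mm wide, top 38 mm above the bench) runs along y at x = +147 mm. Origin: centre of the underside, on the bench; z up. Dry sliding; it is level
- sled_a: friction sled: steel block 90 mm long (its x), 56 mm wide (y), 21 mm high, with a dark 4 mm sample facing underneath and a steel towing lug on top: a plate 40 mm along x, 12 mm thick along y, from 21 to 59 mm above the underside, over the middle of the block; pinch it across y. Origin: centre of the underside, z up. Mass 0.65 to 0.9 kg, different for each
- sled_b: a second friction sled with the same look and sizes as sled_a. The letters mean nothing: which sled is slick, middling or grippy can only be felt. The three stand side by side on the glass near its -x edge, in any order, about 105 mm apart along y, long axes roughly along the bed's x, with some 100 mm of free glass ahead (+x) of them
- sled_c: a third friction sled with the same look and sizes as sled_a. Drag under its own weight is about 0.7 to 1.2 N for the slick sled, 2.0 to 3.4 N for the middle one and 4.0 to 6.7 N for the grippy one; in any one trial each drags at least 1.5 times as hard as the next; pressing down adds to it, and a tight grip or a push high on the lug can lever a sled down and double it
- steep_face: glass face of the steep inclined-plane tester, fixed, locked at 26 degrees: 150 mm long (its x, pointing uphill), 110 mm wide (y), no lip at its edges. Origin: centre of the glass's upper surface, 55 mm above the bench; z is the normal out of the glass. The high edge is towards the robot, the slope falls away from it (+x, within 0.2 rad); low edge 22 mm above the bench. Stands left or right of the bed
- gentle_face: glass face of the gentle inclined-plane tester, fixed, locked at 12 degrees: same make, sizes and axes as steep_face, origin 38 mm above the bench, low edge 22 mm above the bench. It stands on the other side of the bed from the steep one. Facings drag on these faces as on the bed's glass, so a sled too slick for the slope slides off the low edge to the bench
- level: bystander: aluminium bar spirit level 120 mm (y) by 20 by 22 mm high, lying on the glass near the far (+x) edge. Origin: centre of the underside
- weight: bystander: brass weight with a knob, 29 mm across, 45 mm high, standing on the glass near the far left corner. Origin: centre of the underside
- amber: bystander: amber bottle with black cap, 62 mm across, 130 mm high. Origin: centre of the underside
- jar: bystander: clear jar with metal lid, 90 mm across, 120 mm high. Origin: centre of the underside
- beaker: bystander: glass beaker 68 mm across, 90 mm high. Origin: centre of the underside
- gauge: bystander: grey hand-held force gauge lying flat, 130 by 64 by 34 mm with a small hook at +x. Origin: centre of the underside
- tweezers: bystander: steel tweezers lying flat, 125 mm long. Origin: centre of the underside
There are look-alikes about, which are no part of the job. What is shaped like the part that bears gentle_face but purple is not meant.

How it is judged:
By the outcome, as a careful person would: the job done as asked, in the order asked, and still so for the second after the job is handed in, with the robot touching nothing.
It also fails if it takes over 72 s, if anything falls off the work surface, if the arm or the gripper's body presses on something with over 40 N, if the wrist force passes 120 N, or if a joint passes its speed limit or range.

## Working session

There is one attempt and no reset: what is moved stays moved. The work goes in short steps, each a Python script; the robot and the scene stay as the last script left them, time stands still between calls to the robot, and variables do not carry over. Pictures are saved under pics/ and viewed, and the job is handed in when it is done.

```bash
ls; mkdir -p pics
python3 - <<'E'
from cell import env,kin,camera,calibration,job
import cv2,numpy as np
for n in("scene","top"):
    p,d=camera(n); np.savez(f"pics/{n}0.npz",p=p,d=d); cv2.imwrite(f"pics/{n}0.png",cv2.resize(p,(800,600),interpolation=cv2.INTER_CUBIC)); print(calibration(n))
s=env.get_state(); print(s['time'],s['force'],s['orientation'],s['opening'])
E
```

```text
pics
{'fx': 352.30508123497674, 'fy': 352.30508123497674, 'cx': 253.62838101675328, 'cy': 189.13832629603388, 'k1': -0.006332520729902694, 'rvec': array([ 2.02781145,  1.81946426, -0.4769884 ]), 'tvec': array([-0.04478582, -0.40206057,  1.38666306])}
{'fx': 351.105286622356, 'fy': 351.105286622356, 'cx': 251.2693666520194, 'cy': 189.45393066452363, 'k1': -0.001471410585797825, 'rvec': array([ 2.21407152, -1.98357202,  0.21512506]), 'tvec': array([-0.04341251,  0.50170506,  1.04900147])}
0.1 [ 0.3178629  -0.96023717 -0.2261425 ] [-7.74789872e-04  9.84303073e-01  1.76484622e-01 -1.94849961e-04] 0.08534971828426137
```

View pics/scene0.png

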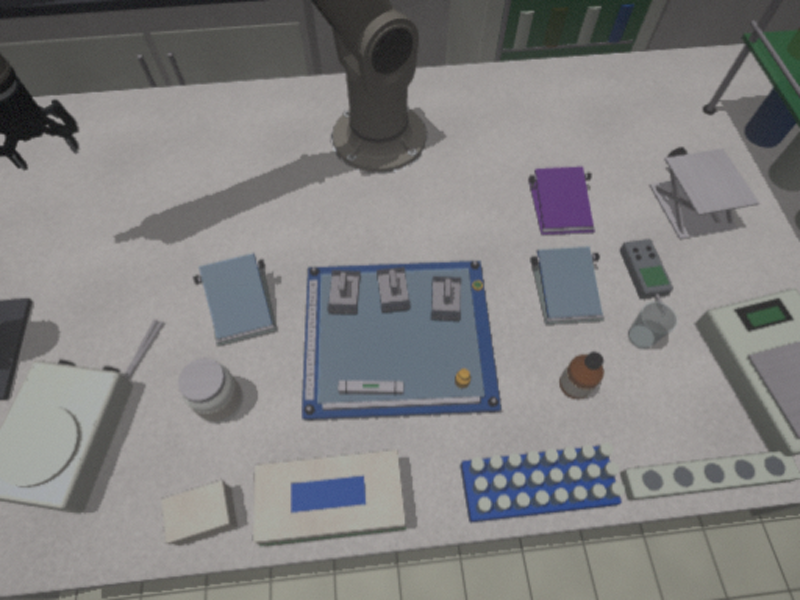

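View pics/top0.png

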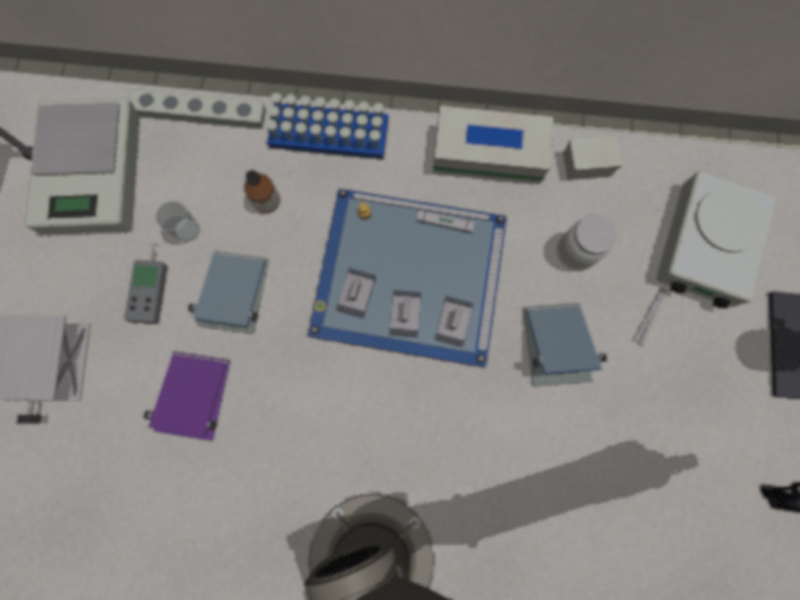

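The scene view shows three sleds at (345,290), (393,287) and (446,296), enlarged pixels. There are blue-glass testers at (236,297) and (567,284), plus a purple look-alike at (563,198). Next I'll measure the planes from depth.

```bash
cat > h.py <<'E'
import cv2,numpy as np
from cell import env,kin,camera,calibration,job
def cloud(n,d):
    c=calibration(n); h,w=d.shape
    K=np.array([[c['fx'],0,c['cx']],[0,c['fy'],c['cy']],[0,0,1]])
    u,v=np.meshgrid(np.arange(w),np.arange(h))
    pts=cv2.undistortPoints(np.stack([u,v],-1).reshape(-1,1,2).astype(float),K,np.array([c['k1'],0,0,0.])).reshape(h,w,2)
    P=np.dstack([pts,np.ones((h,w))])*d[...,None]
    R=cv2.Rodrigues(c['rvec'])[0]
    W=(P-c['tvec'])@R
    W[d<=0]=np.nan
    return W
E
python3 - <<'E'
from h import *
S=.64
for n,regs in (("scene",{"L/right":((540,252),(595,315)),"img-left":((215,265),(260,330)),"purple":((545,175),(583,222))}),("top",{"left":((207,262),(255,318)),"right":((535,312),(588,365)),"purple":((170,365),(215,425))})):
    z=np.load(f"pics/{n}0.npz");W=cloud(n,z['d'])
    for k,((a,b),(c,e)) in regs.items():
        p=W[int(b*S):int(e*S),int(a*S):int(c*S)].reshape(-1,3); p=p[~np.isnan(p[:,0])]
        m=p.mean(0)
        for _ in range(3):
            m=p.mean(0);u,s,vt=np.linalg.svd(p-m);nn=vt[2]*np.sign(vt[2,2]);r=abs((p-m)@nn);p=p[r<max(.004,2*np.median(r))]
        print(n,k,m.round(4),nn.round(3),"tilt",np.degrees(np.arccos(nn[2])).round(1),"az",np.arctan2(nn[1],nn[0]).round(3),len(p))
    # sled
    for lo,hi in((.045,.062),(.082,.1)):
        M=((W[...,2]>lo)&(W[...,2]<hi)&(W[...,0]>.35)&(W[...,0]<.62)&(abs(W[...,1])<.24)).astype(np.uint8)
        k,l,st,ce=cv2.connectedComponentsWithStats(M)
        for i in range(1,k):
            if st[i,4]>8:
                q=W[l==i]; (c,wh,an)=cv2.minAreaRect(q[:,:2].astype(np.float32)); print(n,lo,st[i,4],q.mean(0).round(4),np.round(c,4),np.round(wh,3),round(an,1),ce[i].round(0))
z=np.load("pics/top0.npz")['p'];cv2.imwrite("pics/crop_top.png",cv2.resize(z[110:260,110:400],(800,414),interpolation=cv2.INTER_CUBIC))
z=np.load("pics/scene0.npz")['p'];cv2.imwrite("pics/crop_sc.png",cv2.resize(z[95:225,120:400],(800,371),interpolation=cv2.INTER_CUBIC))
E
```

```text
scene L/right [0.4875 0.3503 0.0371] [ 0.204 -0.02   0.979] tilt 11.9 az -0.099 1110
scene img-left [ 0.4595 -0.3274  0.0535] [0.43  0.08  0.899] tilt 25.9 az 0.184 1132
scene purple [0.2694 0.3949 0.0339] [ 0.206 -0.014  0.978] tilt 11.9 az -0.069 689
scene 0.045 403 [ 0.4776 -0.0142  0.0531] [ 0.4736 -0.0138] [0.091 0.057] 1.9 [251. 185.]
scene 0.045 412 [ 0.4725 -0.1123  0.0531] [ 0.468  -0.1126] [0.058 0.094] 81.2 [220. 187.]
scene 0.045 423 [0.5095 0.089  0.0531] [0.5047 0.0897] [0.056 0.094] 80.5 [285. 191.]
scene 0.082 49 [ 0.4747 -0.0142  0.0897] [ 0.4737 -0.014 ] [0.039 0.012] 2.9 [251. 179.]
scene 0.082 46 [ 0.4698 -0.1123  0.0896] [ 0.4682 -0.1126] [0.011 0.038] 81.1 [219. 180.]
scene 0.082 49 [0.5065 0.0895 0.0897] [0.5062 0.0894] [0.012 0.037] 81.3 [286. 184.]
top left [0.487  0.3458 0.0376] [ 0.209 -0.003  0.978] tilt 12.1 az -0.014 1009
top right [ 0.4573 -0.328   0.0558] [0.434 0.082 0.897] tilt 26.2 az 0.188 1039
top purple [0.2691 0.3879 0.0335] [ 0.21  -0.011  0.978] tilt 12.1 az -0.05 1044
top 0.045 443 [0.5034 0.0865 0.0537] [0.5048 0.0869] [0.057 0.091] 80.1 [228. 187.]
top 0.045 464 [ 0.4719 -0.0164  0.0536] [ 0.4739 -0.0161] [0.091 0.057] 1.3 [259. 200.]
top 0.045 468 [ 0.4668 -0.1148  0.0538] [ 0.4683 -0.1153] [0.058 0.091] 81.3 [290. 205.]
top 0.082 55 [0.5049 0.087  0.0897] [0.5051 0.0874] [0.012 0.04 ] 78.1 [227. 184.]
top 0.082 51 [ 0.4724 -0.0163  0.0904] [ 0.4723 -0.0165] [0.037 0.012] 1.0 [259. 198.]
top 0.082 54 [ 0.4673 -0.1148  0.0904] [ 0.4677 -0.1151] [0.012 0.039] 80.7 [292. 203.]
```

View pics/crop_top.png

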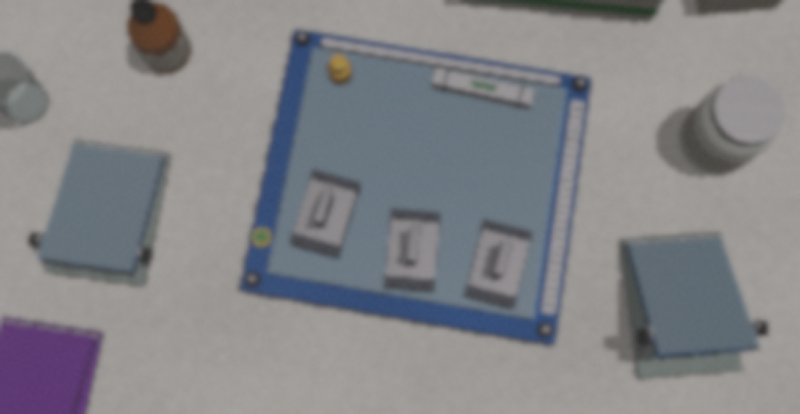

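View pics/crop_sc.png

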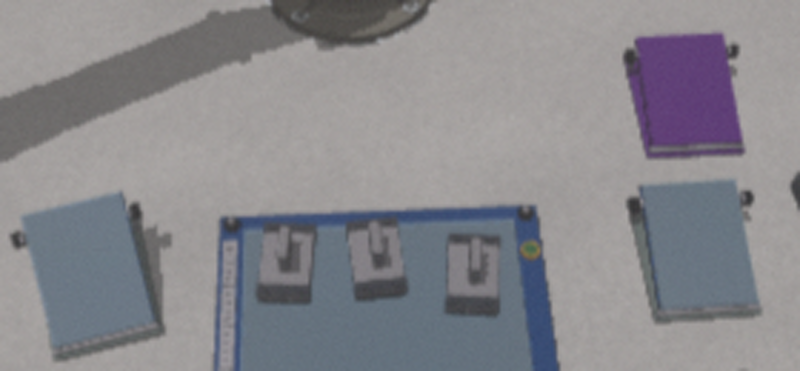

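The planes are clear. The steep face is the right one at (0.458,-0.328), tilted 26°. The gentle face is the blue one on the left at (0.487,0.348), tilted 12°. The purple one at (0.27,0.39) is the look-alike, so it's excluded. Next I'll refine the outlines.

Run:
```python
from h import *
for n in("scene","top"):
    z=np.load(f"pics/{n}0.npz");W=cloud(n,z['d']);hsv=cv2.cvtColor(z['p'],cv2.COLOR_BGR2HSV)
    if n=="top": print("hsv face",hsv[186,148],"bed blue",hsv[205,206],"glass",hsv[160,250], "bench",hsv[250,250])
    for nm,c,nv in(("steep",(.4585,-.328,.055),(.434,.08,.898)),("gentle",(.487,.348,.038),(.207,-.01,.978))):
        c=np.array(c);nv=np.array(nv);nv/=np.linalg.norm(nv)
        x=np.array([nv[0],nv[1],0]);x/=np.linalg.norm(x);y=np.cross([0,0,1],x);xs=np.cross(y,nv)
        D=W-c
        M=(abs(D@nv)<.006)&(np.linalg.norm(D,axis=-1)<.11)&(hsv[...,1]>40)&(hsv[...,0]>85)&(hsv[...,0]<125)
        k,l,st,ce=cv2.connectedComponentsWithStats(M.astype(np.uint8),connectivity=4);i=1+np.argmax(st[1:,4]);q=D[l==i]
        ab=np.c_[q@xs,q@y].astype(np.float32); r=cv2.minAreaRect(ab); cc=c+r[0][0]*xs+r[0][1]*y
        print(n,nm,len(q),"rect c",cc.round(4),np.round(r[1],3),round(r[2],1),"az base",np.arctan2(x[1],x[0]).round(3),"mean",(c+q.mean(0)).round(4))
    M=(W[...,2]<.045)&(W[...,2]>.01)&(abs(W[...,1])<.27)&(W[...,0]>.36)&(W[...,0]<.85)&(hsv[...,1]>150)&(hsv[...,0]>95)&(hsv[...,0]<125)
    k,l,st,ce=cv2.connectedComponentsWithStats(M.astype(np.uint8));i=1+np.argmax(st[1:,4]);q=W[l==i]
    print(n,"bed",len(q),cv2.minAreaRect(q[:,:2].astype(np.float32)))
    M=(W[...,2]>.048)&(W[...,2]<.06)&(W[...,0]>.58)&(W[...,0]<.8)&(abs(W[...,1])<.2)
    q=W[M];print("level",len(q),cv2.minAreaRect(q[:,:2].astype(np.float32)) if len(q) else 0)
```

```text
scene steep 1607 rect c [ 0.4575 -0.3279  0.0555] [0.109 0.146] 89.4 az base 0.182 mean [ 0.4575 -0.3281  0.0545]
scene gentle 1416 rect c [0.4883 0.3497 0.0377] [0.145 0.111] 0.4 az base -0.048 mean [0.4892 0.3489 0.037 ]
scene bed 2 ((0.8465797305107117, 0.26711511611938477), (0.002814127132296562, 0.0), -95.17190551757812)
level 319 ((0.6805408000946045, -0.015189141035079956), (0.24165554344654083, 0.025644168257713318), 86.24630737304688)
hsv face [104  40 122] bed blue [109 105 117] glass [103  46 128] bench [ 13  11 160]
top steep 1356 rect c [ 0.4549 -0.3306  0.057 ] [0.109 0.148] 89.9 az base 0.182 mean [ 0.4503 -0.3294  0.0593]
top gentle 777 rect c [0.4846 0.3451 0.0385] [0.144 0.105] 0.7 az base -0.048 mean [0.4744 0.3479 0.0402]
top bed 346 ((0.8349690437316895, 0.17093706130981445), (0.19789861142635345, 0.029502153396606445), 89.95508575439453)
level 255 ((0.6796174049377441, -0.0318264365196228), (0.13851341605186462, 0.24189183115959167), 29.942398071289062)
```

Run:
```python
from h import *
z=np.load("pics/top0.npz");W=cloud("top",z['d'])
P=[]
for u,v in((303,38),(581,84),(546,329),(253,281),(485,85)):
    a,b=round(110+u/2.759),round(110+v/2.759); P.append(np.nanmedian(W[b-1:b+2,a-1:a+2].reshape(-1,3),0)); print(P[-1].round(3))
P=np.array(P)
for i,j in((3,0),(2,1),(1,0),(2,3)): d=P[j]-P[i]; print(np.degrees(np.arctan2(d[1],d[0])).round(1),np.linalg.norm(d).round(3))
# IK checks
from scipy.spatial.transform import Rotation as R
def rot(nv,az):
    nv=np.array(nv)/np.linalg.norm(nv); zt=-nv
    x=np.array([np.cos(az),np.sin(az),0]); x=x-x@zt*zt; x/=np.linalg.norm(x)
    return x,np.cross(zt,x),zt
for nm,c,t,az in(("steep",(.4565,-.3288,.055),26,.178),("gentle",(.487,.348,.038),12,-.04),("A",(.505,.087,.032),0,-.166),("B",(.473,-.0152,.032),0,.03),("C",(.468,-.114,.032),0,-.157)):
    t=np.radians(t);nv=[np.sin(t)*np.cos(az),np.sin(t)*np.sin(az),np.cos(t)]
    for s in(1,-1):
        x,y,zt=rot(nv,az); m=np.c_[s*x,s*y,zt]; q=R.from_matrix(m).as_quat()[[3,0,1,2]]
        for h in (.097,.17):
            k=kin.inverse_kinematics(np.array(c)+np.array(nv)*h,q); print(nm,s,h,None if k is None else np.round(k,2))
```

```text
[0.719 0.141 0.032]
[ 0.7   -0.199  0.033]
[ 0.401 -0.177  0.036]
[0.419 0.159 0.029]
[ 0.675 -0.082  0.054]
-3.6 0.3
-4.1 0.299
86.8 0.34
87.0 0.337
steep 1 0.097 [ 0.35  0.69  0.03  1.68  0.23  1.18 -1.15]
steep 1 0.17 [ 0.33  0.64  0.02  1.58  0.22  1.33 -1.14]
steep -1 0.097 [ 0.78  0.77 -0.61  1.64  0.6   1.35  1.69]
steep -1 0.17 [ 0.76  0.73 -0.64  1.54  0.56  1.48  1.72]
gentle 1 0.097 [-0.16  0.76 -0.71  1.69  0.38  1.02 -2.59]
gentle 1 0.17 [-0.11  0.7  -0.78  1.62  0.35  1.16 -2.57]
gentle -1 0.097 [ 0.08  0.99 -1.17  1.67  0.76  1.23  0.26]
gentle -1 0.17 [ 0.09  0.89 -1.18  1.6   0.65  1.31  0.34]
A 1 0.097 [ 0.    0.49 -0.36  2.06  0.28  0.64 -2.28]
A 1 0.17 [ 0.12  0.39 -0.5   2.01  0.26  0.81 -2.26]
A -1 0.097 [ 0.29  0.57 -0.73  2.04  0.56  0.74  0.61]
A -1 0.17 [ 0.45  0.51 -0.94  1.99  0.52  0.91  0.64]
B 1 0.097 [ 0.15  0.43 -0.3   2.15  0.23  0.59 -1.85]
B 1 0.17 [ 0.24  0.31 -0.39  2.1   0.17  0.76 -1.81]
B -1 0.097 [ 0.49  0.51 -0.71  2.13  0.53  0.68  1.01]
B -1 0.17 [ 0.61  0.41 -0.85  2.08  0.41  0.83  1.12]
C 1 0.097 [ 0.23  0.43 -0.14  2.14  0.11  0.58 -1.72]
C 1 0.17 [ 0.29  0.31 -0.21  2.09  0.09  0.75 -1.71]
C -1 0.097 [ 0.61  0.49 -0.61  2.11  0.45  0.66  1.11]
C -1 0.17 [ 0.69  0.38 -0.69  2.07  0.33  0.81  1.21]
```

```bash
cat >> h.py <<'E'
from scipy.spatial.transform import Rotation as R
def quat(az,tilt=0,s=1):
    nv=np.array([np.sin(tilt)*np.cos(az),np.sin(tilt)*np.sin(az),np.cos(tilt)]); zt=-nv
    x=np.array([np.cos(az),np.sin(az),0]); x=x-x@zt*zt; x/=np.linalg.norm(x)
    return R.from_matrix(np.c_[s*x,s*np.cross(zt,x),zt]).as_quat()[[3,0,1,2]],nv
def force(n=10,dt=.02):
    f=[]
    for _ in range(n): env.dwell(dt); s=env.get_state(); f.append(np.r_[s['force'],s['torque']])
    f=np.array(f); return f.mean(0),f.std(0)
BED=-.065; BX=np.array([np.cos(BED),np.sin(BED),0])
SL={'A':(.505,.087,-.166),'B':(.473,-.0152,.03),'C':(.468,-.114,-.157)}
def st(m=""):
    s=env.get_state(); print(m,"t",round(s['time'],2),"tcp",np.round(s['tcp_pos'],4),"F",np.round(s['force'],2),"open",round(s['opening'],4),"v",np.abs(s['joint_velocities']).max().round(3))
E
python3 - <<'E'
from h import *
x,y,a=SL['C'];q,n=quat(a)
env.reach([x,y,.20],q); st("hover")
env.grip(.03,20); st("open")
print(force()[0].round(2),force()[1].round(2))
env.movel([x,y,.1305],.12); st("down")
print(force()[0].round(2))
p,d=camera("scene"); cv2.imwrite("pics/c1.png",cv2.resize(p[130:250,150:310],(800,600),interpolation=cv2.INTER_CUBIC))
E
```

```text
hover t 2.17 tcp [ 0.4682 -0.1149  0.2001] F [-0.37  0.09 -1.29] open 0.0854 v 0.002
open t 2.75 tcp [ 0.468 -0.114  0.2  ] F [ 0.3  -0.26 -0.43] open 0.0299 v 0.001
[ 0.02 -0.13  0.3  -0.01 -0.   -0.  ] [0.35 0.43 0.51 0.03 0.04 0.02]
down t 3.81 tcp [ 0.4683 -0.114   0.1308] F [0.84 0.08 0.69] open 0.0299 v 0.013
[ 0.04  0.03  0.15 -0.02 -0.01  0.01]
```

View pics/c1.png

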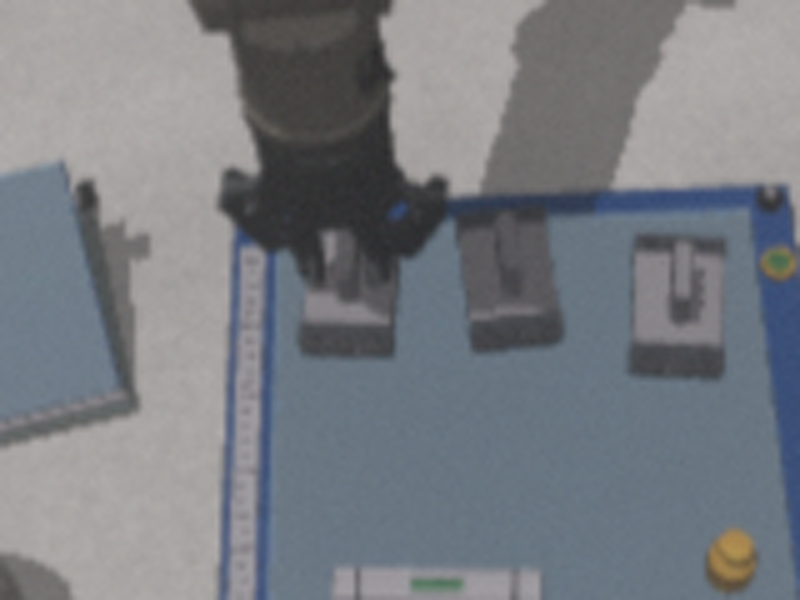

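Run:
```python
from h import *
env.grip(.010,20); st("grip")
f,_=force(12); print("after grip",f.round(2))
z=env.get_state()['tcp_pos'][2]; p=np.array(env.get_state()['tcp_pos']); zc=.1305
# relieve vertical load
for _ in range(3):
    if abs(f[2])<.5: break
    zc+=np.clip(.0002*f[2],-.0006,.0006); x,y,a=SL['C']; env.movel([x,y,zc],.02); f,_=force(12); print("z",zc,f.round(2))
st()
```

```text
grip t 4.32 tcp [ 0.4684 -0.1139  0.131 ] F [-1.32  0.5   6.17] open 0.0119 v 0.003
after grip [-1.2   1.12  5.77  0.19  0.18 -0.04]
z 0.1311 [-0.81  0.96  0.72  0.15  0.05  0.03]
z 0.13124303056424083 [ 0.12  1.03 -3.84  0.17 -0.1   0.01]
z 0.13064303056424084 [-3.3   1.66  5.63  0.34  0.58  0.01]
 t 5.87 tcp [ 0.4678 -0.1139  0.131 ] F [-3.09  1.79  5.71] open 0.0118 v 0.002
```

```bash
cat >> h.py <<'E'
def relieve(c,z,tol=1.0,k=.00009,n=6):
    f,_=force(8,.01); 
    for _ in range(n):
        if -1.2<f[2]<tol-.4: break
        z+=np.clip(k*(f[2]+.3),-.0006,.0006); env.movel([c[0],c[1],z],.02); f,_=force(8,.01)
    print("relieved z %.4f"%z,f.round(2)); return z
def draw(c,z,L=.06,n=12):
    c=np.array(c[:2]);out=[];f0,_=force(8,.01)
    for i in range(1,n+1):
        p=c+BX[:2]*L*i/n
        env.movel([p[0],p[1],z],.04)
        s=[]
        for _ in range(5): s.append(env.get_state()['force']); env.dwell(.008)
        f=np.mean(s,0); out.append(f); z+=np.clip(.00006*(f[2]+.3),-.0003,.0003)
    o=np.array(out); print(np.c_[o@BX,o[:,1],o[:,2]].round(2).tolist()); o=o[3:]
    print("drag",(-(o@BX)).mean().round(2),"Fz",o[:,2].mean().round(2),"F0",f0[:3].round(2)); st(); return z
E
python3 - <<'E'
from h import *
x,y,a=SL['C']
z=relieve((x,y),.1308)
z=draw((x,y),z)
E
```

```text
relieved z 0.1310 [-3.71 -0.29  0.55 -0.05  0.61 -0.  ]
[[0.99, 0.03, -5.35], [-2.01, 0.75, 2.63], [-1.2, 0.05, 0.77], [-1.14, 0.12, 1.62], [-0.54, 0.19, -0.83], [-0.96, 0.21, -0.47], [-0.58, -0.01, -0.59], [-0.64, 0.41, -0.44], [-0.75, 0.25, -0.58], [-0.56, 0.01, 0.27], [-0.44, 0.44, -0.55], [-0.67, 0.35, -0.04]]
drag 0.7 Fz -0.18 F0 [-3.6  -0.19  0.39]
 t 10.43 tcp [ 0.5281 -0.1179  0.131 ] F [-0.23  0.79  0.33] open 0.0117 v 0.003
```

Sled C feels slick, at about 0.7 N. Next: release it and draw B.

```bash
cat >> h.py <<'E'
def take(k,z=.1310):
    x,y,a=SL[k];q,_=quat(a)
    env.reach([x,y,.20],q); env.movel([x,y,z],.15); env.grip(.010,20); st(k)
    return relieve((x,y),z)
def release():
    env.grip(.032); p=np.array(env.get_state()['tcp_pos']); p[2]=.2; env.movel(p,.2); st("released")
E
python3 - <<'E'
from h import *
release()
z=take('B'); draw(SL['B'],z)
E
```

```text
released t 11.26 tcp [ 0.5282 -0.118   0.2005] F [-0.56 -0.36 -0.61] open 0.0319 v 0.027
B t 12.71 tcp [ 0.4738 -0.0152  0.132 ] F [-0.27  0.22  4.59] open 0.0116 v 0.002
relieved z 0.1321 [-1.49 -0.3  -0.4  -0.03  0.15 -0.01]
[[1.1, 0.05, -3.53], [1.25, -0.1, -1.9], [1.42, 0.08, 0.76], [1.1, -0.31, 2.23], [0.61, -0.04, 1.68], [1.09, -0.43, -0.28], [1.21, -0.12, -0.69], [0.85, -0.05, -1.53], [1.43, -0.44, -0.5], [1.43, -0.06, -1.1], [1.6, -0.43, 0.15], [0.72, -0.03, 1.19]]
drag -1.12 Fz 0.13 F0 [-1.52 -0.27 -0.29]
 t 17.91 tcp [ 0.5331 -0.0191  0.132 ] F [ 1.88 -0.07  0.42] open 0.0118 v 0.003
```

```bash
cat >> h.py <<'E'
def slow(L=.006,step=.001,v=.008):
    # quasi-static: creep forward, read right at the end of every small step
    p0=np.array(env.get_state()['tcp_pos']);z=None;o=[]
    for i in range(1,int(round(L/step))+1):
        p=P0+BX*step*i
        env.movel(p,v); f=[]
        for _ in range(3): f.append(env.get_state()['force']); env.dwell(.004)
        f=np.mean(f,0);o.append([f@BX,f[2]])
        P0[2]+=np.clip(.00006*(f[2]+.3),-.0002,.0002)
    print(np.round(o,2).tolist())
E
python3 - <<'E'
from h import *
import h
x,y,a=SL['B']; h.P0=np.array([x,y,.1318])+BX*.06
slow()
st()
E
```

```text
[[-2.03, 5.41], [-2.79, 4.78], [-1.69, 1.88], [-0.61, -1.88], [-0.27, -3.58], [-1.19, -2.4]]
 t 19.56 tcp [ 0.539  -0.0195  0.1321] F [-1.19  0.04 -2.4 ] open 0.0117 v 0.003
```

```bash
cat >> h.py <<'E'
def slow2(p,sgn=1,L=.005,step=.001,v=.003):
    p=np.array(p,float);o=[]
    for i in range(int(round(L/step))):
        p=p+sgn*BX*step
        env.movel(p,v); f=[]
        for _ in range(6): f.append(env.get_state()['force']); env.dwell(.004)
        f=np.mean(f,0);o.append([round(env.get_state()['time'],2),f@BX,f[2]])
        p[2]+=np.clip(.00008*(f[2]+.2),-.0002,.0002)
    print(np.round(o,2).tolist()); return p
E
python3 - <<'E'
from h import *
x,y,a=SL['B']; p=np.array([x,y,0])+BX*.066
z=relieve(p,.1318)
slow2([p[0],p[1],z],-1)
E
```

```text
relieved z 0.1321 [-0.8  -0.09  0.23  0.01  0.12  0.02]
[[20.74, 0.3, -2.89], [21.23, 1.67, -1.1], [21.72, 1.41, 1.41], [22.2, 1.84, 0.55], [22.68, 1.35, 0.33]]
```

```bash
cat >> h.py <<'E'
def draw2(k,z,L1=.053,L2=.006,n=6):
    x,y,a=SL[k]; p=np.array([x,y,z]); o=[]
    for i in range(n):
        p=p+BX*L1/n; env.movel(p,.04); f=[]
        for _ in range(5): f.append(env.get_state()['force']); env.dwell(.006)
        f=np.mean(f,0); o.append([f@BX,f[2]]); p[2]+=np.clip(.00007*(f[2]+.2),-.0003,.0003)
    print("fast",np.round(o,2).tolist()); return slow2(p,1,L2)
E
python3 - <<'E'
from h import *
release()
z=take('A'); p=draw2('A',z); st(); print(p)
E
```

```text
released t 23.51 tcp [ 0.5336 -0.0192  0.2005] F [-1.38  0.67 -0.17] open 0.0319 v 0.027
A t 24.93 tcp [0.5061 0.0876 0.1322] F [0.99 1.97 4.09] open 0.0118 v 0.003
relieved z 0.1323 [ 3.72  2.34 -0.96  0.41 -0.83  0.04]
fast [[-10.09, 13.66], [-5.55, 7.06], [-5.71, 1.92], [0.21, -7.67], [0.18, -7.83], [0.13, -8.13]]
[[28.95, -1.95, -5.97], [29.44, -4.86, -1.38], [29.93, -5.13, 1.1], [30.41, -4.23, -0.46], [30.89, -5.7, 1.15], [31.38, -5.03, -1.21]]
 t 31.38 tcp [0.564  0.0832 0.132 ] F [-5.03  0.24 -1.21] open 0.0116 v 0.001
[0.56387541 0.0831677  0.1319494 ]
```

Run:
```python
from h import *
p=slow2([0.56387541,0.0831677,0.1319],1,.014,.002,.012); st(); print(p)
```

```text
[[31.69, -4.59, 1.29], [32.01, -4.25, -1.48], [32.33, -5.37, 1.82], [32.64, -2.87, -1.73], [32.96, -5.37, 0.73], [33.27, -2.86, -0.16], [33.59, -3.19, 0.28]]
 t 33.59 tcp [0.5778 0.0823 0.132 ] F [-3.19  0.13  0.28] open 0.0112 v 0.003
[0.57784585 0.08225834 0.13207217]
```

```bash
cat >> h.py <<'E'
STEEP=((.4565,-.3288,.055),.178,np.radians(26)); GENTLE=((.487,.3475,.038),-.042,np.radians(12))
def lift(F=60):
    env.grip(.008,F); p=np.array(env.get_state()['tcp_pos']); p[2]=.24; env.movel(p,.2)
    f,_=force(5,.01); st("lifted"); print(f.round(2))
def lower(face,H=.1,hov=.09):
    c,az,t=face; q,n=quat(az,t); c=np.array(c)
    env.reach(c+n*(H+hov),q); st("hover")
    env.movel(c+n*(H+.012),.15); env.dwell(.15); st("near")
    r=env.movel(c+n*(H-.006),.02,stop_force=3.0); s=np.array(env.get_state()['tcp_pos']); print("stop",r,"height over face",((s-c)@n).round(4)); st()
E
python3 - <<'E'
from h import *
lift(); lower(STEEP)
print(force(8,.01)[0].round(2))
p,d=camera("scene"); cv2.imwrite("pics/s1.png",cv2.resize(p[120:240,100:260],(800,600),interpolation=cv2.INTER_CUBIC))
E
```

```text
lifted t 34.54 tcp [0.577  0.0818 0.238 ] F [-0.14 -0.55 -9.06] open 0.011 v 0.011
[-0.15 -0.25 -8.49 -0.01  0.03  0.01]
hover t 36.04 tcp [ 0.5396 -0.312   0.2256] F [-0.01  0.36 -8.26] open 0.0112 v 0.01
near t 36.86 tcp [ 0.5063 -0.32    0.1569] F [-0.15  0.58 -8.52] open 0.0111 v 0.006
stop True height over face 0.1
 t 37.48 tcp [ 0.4998 -0.3209  0.1448] F [1.72 0.91 6.4 ] open 0.0111 v 0.002
[ 0.84  0.32  6.9  -0.26  0.12  0.04]
```

View pics/s1.png

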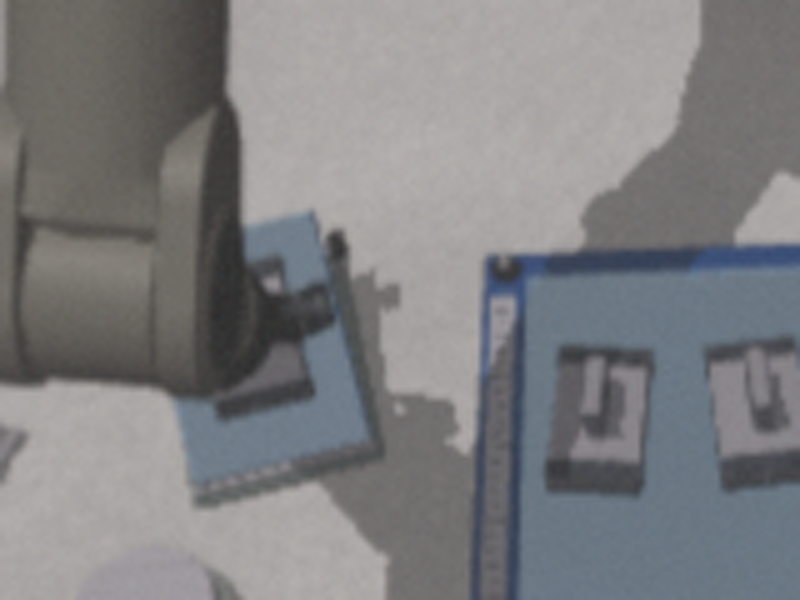

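```bash
cat >> h.py <<'E'
def letgo(face,H=.1):
    c,az,t=face;q,n=quat(az,t); env.grip(.008,20)
    c=np.array(c); s=np.array(env.get_state()['tcp_pos']); 
    h=H-.0007
    f,_=force(6,.01); print("F",f.round(2))
    global LG
    env.grip(.034); env.movel(c+n*(H+.10),.18); st("off")
E
python3 - <<'E'
from h import *
c,az,t=STEEP;q,n=quat(az,t);c=np.array(c)
env.movel(c+n*.1,.02); print(force(5,.01)[0].round(2)); st()
E
```

```text
[ 2.09 -0.78 -2.16 -0.18 -0.88  0.15]
 t 37.9 tcp [ 0.4999 -0.3212  0.1449] F [ 2.61 -1.6  -2.22] open 0.0112 v 0.003
```

Run:
```python
from h import *
letgo(STEEP)
x,y,a=SL['C'];q,_=quat(a); p=np.array([x,y,0])+BX*.06
env.reach([p[0],p[1],.2],q); st("above C")
p_,d=camera("scene"); cv2.imwrite("pics/s2.png",cv2.resize(p_[120:240,100:260],(800,600),interpolation=cv2.INTER_CUBIC)); np.savez("pics/s2.npz",p=p_,d=d)
```

```text
F [ 2.42 -0.79 -2.05 -0.26 -1.03  0.23]
off t 39.23 tcp [ 0.542  -0.3133  0.2339] F [-0.22  0.39  0.25] open 0.0341 v 0.019
above C t 40.05 tcp [ 0.5279 -0.1194  0.1998] F [-0.22 -0.04  0.17] open 0.0339 v 0.028
```

View pics/s2.png

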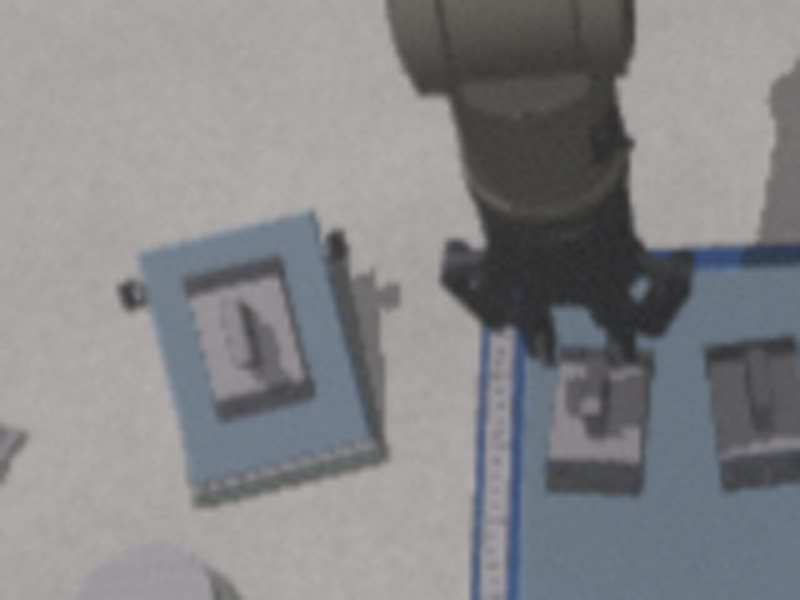

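Sled A sits flat in the middle of the steep face, around (250,335). B and C still need a direct comparison, so I'll feel C again with a slow pull.

Run:
```python
from h import *
x,y,a=SL['C'];q,_=quat(a); p=np.array([x,y,0])+BX*.06; z=.131
env.movel([p[0],p[1],z],.15); env.grip(.010,20); z=relieve(p,z); 
slow2([p[0],p[1],z],-1,.006,.001,.004); st()
```

```text
relieved z 0.1323 [ 2.68 -0.36 -1.14 -0.18 -0.65  0.01]
[[42.44, 2.27, -2.07], [42.84, 1.48, -1.14], [43.24, 2.83, -1.45], [43.64, 2.56, 0.57], [44.04, 3.36, 1.73], [44.44, 2.68, 0.41]]
 t 44.44 tcp [ 0.5217 -0.1175  0.1321] F [ 2.68 -0.    0.41] open 0.0117 v 0.003
```

C drags about 2.6 N and B about 1.4 N measured the same slow way. The earlier fast readings were biased by end-of-step overshoot. So A is grippy, C middling and B slick, and C goes on the gentle face.

Run:
```python
from h import *
lift(); lower(GENTLE)
c,az,t=GENTLE;q,n=quat(az,t);c=np.array(c)
s=np.array(env.get_state()['tcp_pos']);H=(s-c)@n
env.movel(c+n*H,.02); print(force(6,.01)[0].round(2)); st()
p,d=camera("scene"); cv2.imwrite("pics/g1.png",cv2.resize(p[120:240,290:450],(800,600),interpolation=cv2.INTER_CUBIC))
```

```text
lifted t 45.39 tcp [ 0.5198 -0.1174  0.2377] F [-0.24 -1.03 -7.9 ] open 0.0109 v 0.008
[-0.56 -0.24 -8.53 -0.01 -0.   -0.  ]
hover t 47.09 tcp [0.5278 0.3436 0.2237] F [ 0.08  0.17 -8.59] open 0.0112 v 0.008
near t 47.91 tcp [0.5113 0.347  0.149 ] F [ 0.46  0.81 -7.61] open 0.0115 v 0.007
stop True height over face 0.0998
 t 48.54 tcp [0.5078 0.3468 0.1356] F [0.85 0.05 6.73] open 0.0111 v 0.003
[ 0.28  0.04 -1.07  0.03 -0.55  0.01]
 t 48.87 tcp [0.5078 0.3468 0.1356] F [ 0.58  0.96 -1.31] open 0.0111 v 0.002
```

View pics/g1.png

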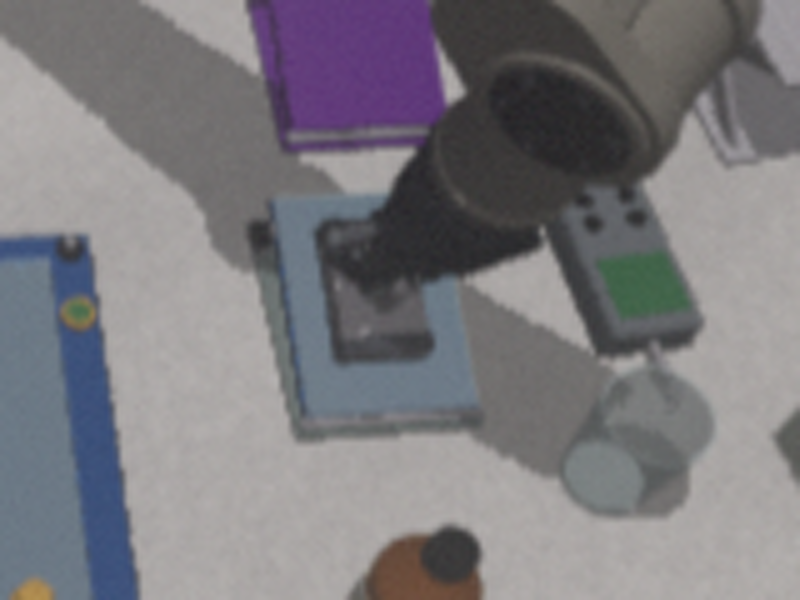

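Run:
```python
from h import *
letgo(GENTLE)
env.reach([.45,.12,.35],quat(0)[0]); env.dwell(.3)
for n in("scene","top"):
    p,d=camera(n); cv2.imwrite(f"pics/{n}9.png",cv2.resize(p,(800,600),interpolation=cv2.INTER_CUBIC)); W=cloud(n,d)
    for nm,(c,az,t) in(("steep",STEEP),("gentle",GENTLE)):
        nv=quat(az,t)[1];D=W-np.array(c);hh=D@nv
        x=np.array([np.cos(az),np.sin(az),0]);x-=x@nv*nv;x/=np.linalg.norm(x);y=np.cross(nv,x)
        M=(abs(hh-.021)<.004)&(abs(D@x)<.09)&(abs(D@y)<.07);q=D[M]
        r=cv2.minAreaRect(np.c_[q@x,q@y].astype(np.float32)) if len(q)>20 else None
        print(n,nm,len(q),r, (q@nv).mean() if len(q) else 0)
st()
```

```text
F [ 0.21  0.51 -1.37  0.13 -0.6   0.01]
off t 50.24 tcp [0.5279 0.3454 0.2327] F [ 0.03 -0.82 -0.4 ] open 0.0338 v 0.018
scene steep 443 ((-0.002702057361602783, 0.00030142441391944885), (0.05716314911842346, 0.09035782516002655), 89.89641571044922) 0.02134292281926943
scene gentle 361 ((-0.0021853819489479065, -0.0006122719496488571), (0.059197165071964264, 0.09219294786453247), 89.74966430664062) 0.021121386735201666
top steep 344 ((-0.00257023423910141, -0.0019657816737890244), (0.06010269373655319, 0.09360306710004807), 89.98413848876953) 0.022274168802006142
top gentle 351 ((-0.0015611201524734497, -0.0033497270196676254), (0.09077385812997818, 0.05874144658446312), 0.679409921169281) 0.020911701104006822
 t 51.67 tcp [0.4501 0.1204 0.3497] F [ 0.23 -0.29  0.4 ] open 0.034 v 0.006
```

View pics/scene9.png

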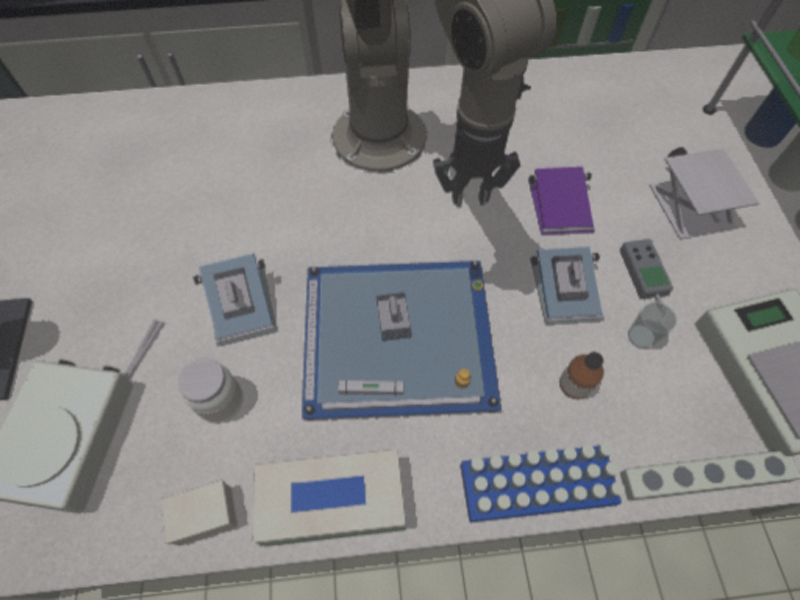

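View pics/top9.png

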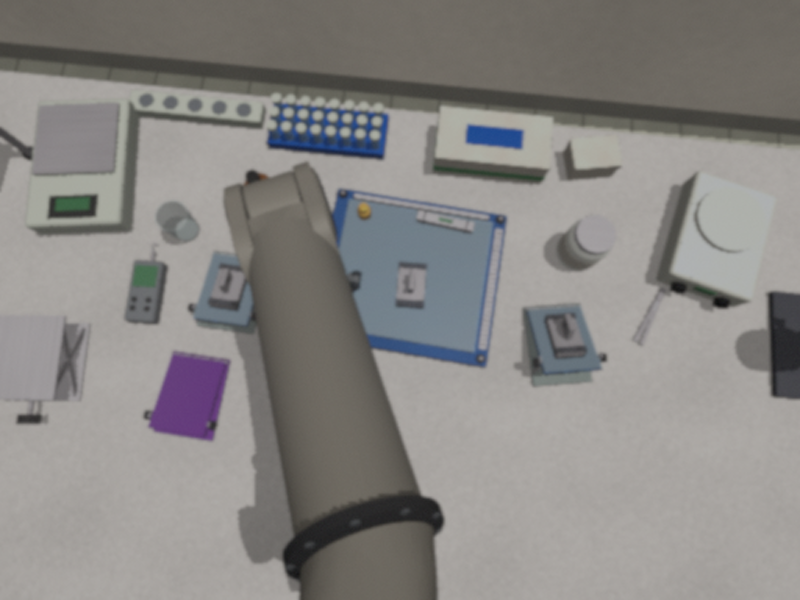

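The final views show A centred on the steep face at (236,290) and C on the gentle face at (570,277). B is alone on the bed at (393,315), and the bystanders haven't moved. Both placed sleds are within about 3 mm of the face centres and lie flat.

```bash
python3 -c "
from cell import job; print(job.job_done())"
```

```text
the job is handed in; nothing more can be done
None
```

I drew all three sleds, placed the grippiest and middling ones on their planes, and handed the job in at about 52 s. Sled A's draw was not fully clean, and C and B were moved slightly after their main draws.

| Sled | Felt drag | Result | Now at |
|---|---|---|---|
| A (left) | about 4.5–5 N | grippiest | steep plane |
| C (right) | about 2.6 N | middling | gentle plane |
| B (middle) | about 1.4 N | slickest | bed |

**Final checks:** both cameras show A and C flat and within about 3 mm of their face centres. The other things look untouched, and the gripper is open and clear.

**What was not clean:**
- **A's draw:** it was briefly pressed with about 14 N at the start. It then hung almost weightless, probably just off the glass, for about 2.5 cm. I extended the draw to about 7.3 cm so that more of it slid under its own weight.
- **Vertical load on C and B:** it swung by a few newtons in the first millimetres of each draw. It reached about 5 N during a later slow pull on B.
- **First readings of C and B:** the arm overshot at the end of each step, so these misled me (C seemed to drag 0.7 N). I re-felt both with slow backward pulls of 5–6 mm. C's was done after all three draws and after A was placed. B's followed a 6 mm forward extension in the same grip, so it ended close to 6 cm.
- **B's value:** 1.4 N is slightly above the stated slick range of 0.7–1.2 N. The order is still clear, with C dragging nearly twice as hard.

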